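Give each slide box and dish its own lid

ROBOT

A 7-joint arm with a two-finger parallel gripper is mounted at the origin on the work surface. World frame = base frame: x ahead of the robot, y to its left, z up, the work surface at z = 0. Lengths are in m, angles in degrees, forces in N, time in s.
With the tool pointing down it reaches from about 0.425 to 0.875 m from the base axis. Payload 4.7 kg.
Tool frame: the origin (TCP) lies on the mounting face of the last link; the fingertips stand 182 mm ahead of it and the grasp point (between the pads) lies 164 mm ahead of it; z points along the fingers, y is the line along which they close (so a half turn about z gives the same grasp; the last joint's range is limited). The gripper opens to 87 mm and grips with 3 to 60 N. Pads are 19 mm wide; open, the fingers measure 117 mm over their backs; the gripper's body (75 mm by 190 mm) begins 51 mm behind the grasp point.
Start: joints at [65.781, 18.392, -4.016, 83.108, 1.295, 78.541, -3.26], TCP at [0.275, -0.589, 0.405] pointing down, gripper open.
Joint ranges: [-163.93, 163.93], [-17.29, 119.83], [-79.2, 71.16], [3.27, 140.29], [-89.18, 269.18], [5.43, 117.66], [-154.24, 154.24]. Speed limits (degrees/s): [147.25, 147.25, 180, 180, 180, 180, 180].

INTERFACE

Orientations are given as [roll, pitch, yaw] about the fixed x, y, z axes, in that order (R = Rz(yaw) Ry(pitch) Rx(roll)).
In Python, from cell import env gives the robot as it stands.
- The arm moves only by the tool servo_tool, never from a script. Its argument "plan" is a list of rows, each an object with "xyz": the shift along the tool's x, y, z in cm, a list of three; "twist": the turn, a rotation vector about the tool's x, y, z in degrees, a list of three; "jaw": the closure, from 0 (fully open) to 1 (shut). In form: [{"xyz": [x, y, z], "twist": [wx, wy, wz], "jaw": jaw}, ...]. A call has 1 to 10 rows; each row is the pose to reach, as a shift and turn from the pose commanded when the call began, along the tool's axes at that moment; what a row does not reach only later rows make up. A row lasts 1/12 s, in which the tool goes at most 41.7 mm and 7.16 degrees, less where a joint would pass 70% of its speed; a pose out of reach is approached as far as the arm can. A call with a gripper value outside its range is refused whole. The fingers move at their own pace and stop on an object; "newtons" is the grip in N (left out, the last holds). Time passes only in rows, so rows that repeat a pose let the fingers close. It gives the time, the measured TCP pose, the force, the opening and the grip force at its end, in the units of the state.
- env.get_obs(): the state, without advancing time (a new reading comes with each control period).
- env.read_camera(name): name is "scene" or "top"; returns a dict with "img" (400x640x3 uint8, red, green, blue), "camera_matrix" (3x3 intrinsics, pixels), "R" (3x3) and "t" (3): a world point X has camera coordinates R X + t. Camera axes: x right, y down, z forward; pixel columns grow to the right and rows downward; lengths in m; the calibration is good to about 2 mm. A picture is of the moment at which its call begins. There is no depth.
- env.sign_off(): hands the job in; it is judged then, once.
The state is a dict: "time_s": time; "qpos": joint angles; "joint_velocities": joint speeds; "effort": joint torques, N m; "tool_pos": TCP position; "tool_rot": TCP orientation; "force": force on the tool from outside, world axes, zero at the start; "wrist_torque": the same for the moment, N m; "grip_width": finger opening in m; "grasp_force": force on a finger pad.
Only numpy, scipy, OpenCV 4.12 (cv2) and the standard library are available. Lean on these libraries where they do the work, as an engineer would, in place of code of your own. Each camera call takes 0.05 s, during which the arm holds its last target. There are 200 camera calls.

TASK

The lids on the lab bench have been mixed up: the green lid is on the blue box. Close the green box, the blue box and the round orange dish, each with the lid of its own colour pressed or set fully home and level, leaving the containers standing where they are. The yellow lid belongs to none of them: leave it and everything else on the bench undisturbed.

Things in the scene. Friction and masses are not known exactly. Their poses are not given: they have to be found in the camera images.
- box_blue: Blue open-topped slide box, white slides in it: outside 92 (its x) x 64 (y) x 55 mm high, walls 4 mm, 0.3 to 0.55 kg, loose; origin at the centre of its underside, z up. With the blue lid fully on, the lid plate rests on the rim, the lid's origin is 45 mm above the box's, x axes parallel, 3 mm of play each way. At the start the green lid is on it by mistake.
- box_green: Green open-topped slide box, white slides in it: outside 92 (its x) x 64 (y) x 55 mm high, walls 4 mm, 0.3 to 0.55 kg, loose; origin at the centre of its underside, z up. With the green lid fully on, the lid plate rests on the rim, the lid's origin is 45 mm above the box's, x axes parallel, 3 mm of play each way. Open at the start.
- dish: Round orange dish, open at the top, white beads in it: outside diameter 88 mm, 55 mm high, wall 4 mm, 0.3 to 0.55 kg, loose on the bench; origin at the centre of its underside, z up. Takes the round orange lid: fully on, the lid's origin is 45 mm above the dish's origin, with 3 mm of play all round.
- lid_green: Oblong green plastic lid with a white grip block. 104 (its x) x 76 mm, with a 10 mm deep skirt round the edge, 98 x 70 mm inside; origin at the centre of the skirt's lower edge, z up; plate top at z = 14 mm, grip block 44 (x) x 20 (y) mm from z = 14 to 44 mm, may be pinched either way. 65 to 125 g. Half-turn symmetric. Starts fully on the blue box, which is wrong.
- lid_blue: Oblong blue plastic lid with a white grip block. 104 (its x) x 76 mm, with a 10 mm deep skirt round the edge, 98 x 70 mm inside; origin at the centre of the skirt's lower edge, z up; plate top at z = 14 mm, grip block 44 (x) x 20 (y) mm from z = 14 to 44 mm, may be pinched either way. 65 to 125 g. Half-turn symmetric. Starts flat on the bench.
- lid_dish: Round orange plastic lid, 100 mm across, with a white round knob; skirt 10 mm high, inner diameter 94 mm; origin at the centre of the skirt's lower edge, z up; plate top at z = 14 mm, knob 28 mm across from z = 14 to 44 mm. 65 to 125 g. Starts flat on the bench.
- lid_yellow: Oblong yellow plastic lid with a white grip block. 104 (its x) x 76 mm, with a 10 mm deep skirt round the edge, 98 x 70 mm inside; origin at the centre of the skirt's lower edge, z up; plate top at z = 14 mm, grip block 44 (x) x 20 (y) mm from z = 14 to 44 mm, may be pinched either way. 65 to 125 g. Half-turn symmetric. It belongs to no box here; flat on the bench. Leave alone.
- jar: Amber jar with a black cap, 76 mm across, 125 mm high; stands loose on the bench; origin at the centre of its underside. Leave alone.
- beaker: Glass beaker, 76 mm across, 100 mm high, open; stands loose on the bench; origin at the centre of its underside. Leave alone.
- cylinder: Slim glass measuring cylinder, foot 48 mm across, tube 26 to 30 mm, 158 mm high, top-heavy; stands loose on the bench; origin at the centre of its underside. Leave alone.
- wash_bottle: White bottle with a red cap, 44 mm across, 150 mm high; stands loose on the bench; origin at the centre of its underside. Leave alone.
- dropper: Amber bottle with a black cap, 42 mm across, 130 mm high; stands loose on the bench; origin at the centre of its underside. Leave alone.
- vial: Glass vial with a blue cap, 40 mm across, 100 mm high; stands loose on the bench; origin at the centre of its underside. Leave alone.
- weight: Brass balance weight with a small knob, 42 mm across, 84 mm high; stands loose on the bench; origin at the centre of its underside. Leave alone.
Mind the look-alikes: they are no part of the job. What is shaped like the lid_green but pink or red is not meant.

How it is judged:
By the outcome, as a careful person would: the job done as asked, in the order asked, and still so for the second after the job is handed in, with the robot touching nothing.
It also fails if it takes over 72 s, if anything falls off the work surface, if the arm or the gripper's body presses on something with over 40 N, if the wrist force passes 120 N, or if a joint passes its speed limit or range.

## Working session

There is one attempt and no reset: what is moved stays moved. The work goes in short steps, Python scripts to look and compute and a tool call to move; the robot and the scene stay as the last step left them, time stands still between calls to the robot, and variables do not carry over. Pictures are saved under pics/ and viewed, at most 10 in all, crops included, and the job is handed in when it is done.

Besides the shell and the picture viewer there is one more tool, called after "Request:" by a JSON object that holds its "fn" and its "kwargs", one argument or row to a line. servo_tool: Moves the arm, as the interface text tells. Its arguments: {"type":"object","properties":{"plan":{"type":"array","items":{"type":"object","properties":{"xyz":{"type":"array","items":{"type":"number"}},"twist":{"type":"array","items":{"type":"number"}},"jaw":{"type":"number"}}}},"newtons":{"type":"number"}},"required":["plan"]}

```bash
mkdir -p pics; ls; python3 - <<'E'
from cell import env
import cv2, numpy as np
for n in ["scene","top"]:
    d=env.read_camera(n); cv2.imwrite(f"pics/{n}0.png",d["img"][:,:,::-1]); np.savez(f"{n}.npz",**d)
    print(n,np.round(d["camera_matrix"],1).tolist(),np.round(d["R"],3).tolist(),np.round(d["t"],3).tolist())
print(env.get_obs())
E
```

```text
pics
scene [[417.8, 0.0, 317.3], [0.0, 417.8, 202.2], [0.0, 0.0, 1.0]] [[-0.8, 0.599, -0.0], [0.507, 0.676, -0.534], [-0.32, -0.428, -0.845]] [0.457, -0.203, 1.265]
top [[491.2, 0.0, 318.7], [0.0, 491.2, 202.4], [0.0, 0.0, 1.0]] [[-0.087, -0.996, -0.005], [-0.974, 0.086, -0.207], [0.207, -0.013, -0.978]] [-0.006, 0.542, 1.459]
{'time_s': 0.1, 'qpos': array([65.78143908, 18.43438133, -4.01586652, 83.1683847 ,  1.29664312,
       78.54136538, -3.25907376]), 'joint_velocities': array([ 0.05158444, -0.02405767, -0.07789618, -0.11136832,  0.0845449 ,
        0.06154051,  0.01170649]), 'effort': array([ 1.76393210e-04, -4.92572737e+01, -4.05209083e-01, -3.13400853e+01,
       -6.40334166e-02,  3.94639384e-02,  6.89354101e-05]), 'tool_pos': array([ 0.2748632 , -0.58881766,  0.40377142]), 'tool_rot': array([-1.79901195e+02,  7.02090630e-03,  2.50297440e+01]), 'force': array([-0.58768166, -0.00091077,  0.04353137]), 'wrist_torque': array([-0.0337293 , -0.06732479, -0.02170754]), 'grasp_force': 0.0, 'grip_width': 0.08696558242211264}
```

View pics/scene0.png

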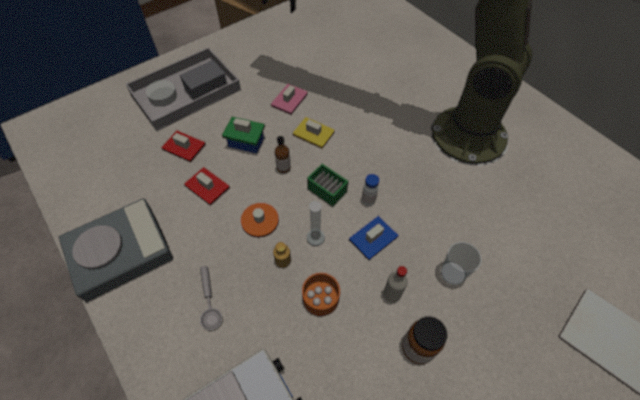

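View pics/top0.png

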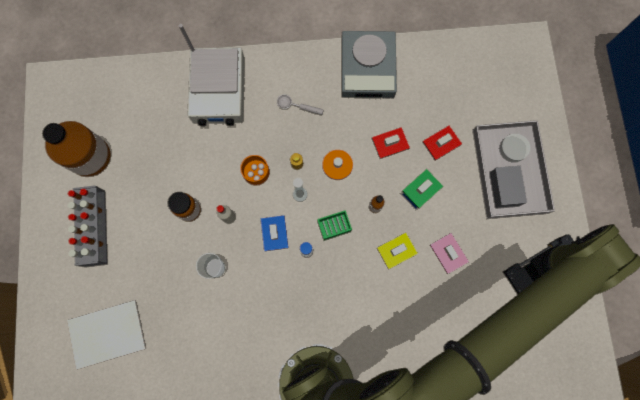

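Scene picture: green lid on the blue box at (243,132), green box (327,184), blue lid (373,237), orange lid (259,219), dish (320,294), yellow lid (313,131). In the top picture the same are at (423,189), (335,225), (274,233), (338,165), (255,170) and (398,250).

```bash
cat > m.py <<'E'
import cv2, numpy as np
from scipy.optimize import minimize
HUE={'green':(50,85),'blue':(100,125),'orange':(5,20)}
def proj(d,P):
    c=P@d["R"].T+d["t"]; p=c@d["camera_matrix"].T; return p[:,:2]/p[:,2:]
def back(d,px,z):
    r=d["R"].T@np.linalg.solve(d["camera_matrix"],[px[0],px[1],1.]); o=-d["R"].T@d["t"]
    return o+r*(z-o[2])/r[2]
def mask(d,col,px,rad=30):
    h=cv2.cvtColor(d["img"],cv2.COLOR_RGB2HSV); lo,hi=HUE[col]
    m=cv2.inRange(h,(lo,120,25),(hi,255,255))
    k=np.zeros_like(m); cv2.circle(k,px,rad,255,-1); m&=k
    n,l,s,c=cv2.connectedComponentsWithStats(m)
    return (l==1+np.argmax(s[1:,4])).astype(np.uint8)*255
def shape(kind,x,y,a,z0):
    if kind=='lid': hx,hy,h=.052,.038,.014
    elif kind=='box': hx,hy,h=.046,.032,.055
    if kind in('lid','box'): b=np.array([[hx,hy],[-hx,hy],[-hx,-hy],[hx,-hy]])
    else:
        r,h=(.05,.014) if kind=='rlid' else (.044,.055)
        t=np.linspace(0,2*np.pi,60); b=np.c_[r*np.cos(t),r*np.sin(t)]
    R=np.array([[np.cos(a),-np.sin(a)],[np.sin(a),np.cos(a)]]); b=b@R.T+[x,y]
    return np.vstack([np.c_[b,np.full(len(b),z0)],np.c_[b,np.full(len(b),z0+h)]])
S=8
def fit(ds,kind,col,pxs,z0=0.,rad=30):
    T=[]
    for d,px in zip(ds,pxs):
        m=mask(d,col,px,rad); c=max(cv2.findContours(m,0,cv2.CHAIN_APPROX_NONE)[0],key=len)
        x,y,w,h=cv2.boundingRect(c); o=np.array([x-12,y-12]); n=(w+24,h+24)
        crop=m[o[1]:o[1]+n[1],o[0]:o[0]+n[0]]
        u=cv2.resize(crop,None,fx=S,fy=S,interpolation=cv2.INTER_CUBIC)>127
        u=u.astype(np.uint8); hc=np.vstack(cv2.findContours(u,0,1)[0]); cv2.fillConvexPoly(u,cv2.convexHull(hc),1); T.append((d,o,u))
    def cost(p):
        s=0
        for d,o,u in T:
            q=(proj(d,shape(kind,p[0],p[1],p[2]/50*1.0 if 0 else p[2],z0))-o+.5)*S-.5
            r=np.zeros_like(u); cv2.fillConvexPoly(r,cv2.convexHull((q*16).astype(np.int32)),1,shift=4)
            s+=1-(r&u).sum()/(r|u).sum()
        return s/len(T)
    g=back(ds[0],pxs[0],z0+.01); best=None
    for a in ([0] if kind[0] in'rd' else np.radians(np.arange(0,180,22.5))):
        s=minimize(cost,[g[0],g[1],a],method='Nelder-Mead',options=dict(initial_simplex=[[g[0],g[1],a],[g[0]+.01,g[1],a],[g[0],g[1]+.01,a],[g[0],g[1],a+.3]],xatol=1e-4,fatol=1e-5))
        if best is None or s.fun<best.fun: best=s
    return np.r_[best.x[:2]*1000,np.degrees(best.x[2])%180,best.fun].round(3)
E
python3 - <<'E'
from m import *
sc=dict(np.load("scene.npz"));tp=dict(np.load("top.npz"))
for name,k,c,ps,pt,z in [("lidG",'lid','green',(243,132),(423,189),.045),("boxG",'box','green',(327,184),(335,225),0),("lidB",'lid','blue',(373,237),(274,233),0),("lidO",'rlid','orange',(259,219),(338,165),0),("dish",'dish','orange',(320,294),(255,170),0),("boxB",'box','blue',(243,145),(423,195),0)]:
    for l,ds,px in [("top",[tp],[pt]),("scene",[sc],[ps]),("both",[tp,sc],[pt,ps])]:
        if name!="boxB": print(name,l,fit(ds,k,c,px,z))
for n,p,z in [("yellow",(398,250),.014),("vial",(306,249),.1),("cyl",(298,183),.158),("dropper",(377,202),.13),("weight",(296,158),.084),("wash",(223,210),.15),("pink",(449,252),.014),("jar",(180,204),.125),("red",(441,142),.014)]: print(n,back(tp,p,z).round(3))
E
```

```text
lidG top [ 5.56805e+02 -3.77988e+02  1.27739e+02  5.40000e-02]
lidG scene [ 5.52810e+02 -3.78657e+02  1.30164e+02  1.06000e-01]
lidG both [ 5.55997e+02 -3.77609e+02  1.26606e+02  8.40000e-02]
boxG top [ 4.69536e+02 -9.44530e+01  1.01010e+02  8.30000e-02]
boxG scene [ 4.64997e+02 -9.94460e+01  9.77700e+01  1.43000e-01]
boxG both [ 4.68832e+02 -9.58670e+01  1.03184e+02  1.20000e-01]
lidB top [4.65656e+02 9.48670e+01 3.19700e+00 2.90000e-02]
lidB scene [4.59298e+02 9.15930e+01 5.04100e+00 9.90000e-02]
lidB both [4.6391e+02 9.4423e+01 2.6490e+00 7.8000e-02]
lidO top [ 6.71208e+02 -1.24621e+02  1.45230e+01  4.30000e-02]
lidO scene [ 6.64962e+02 -1.29345e+02  1.05100e+01  7.50000e-02]
lidO both [ 6.68962e+02 -1.25854e+02  4.69400e+00  8.10000e-02]
dish top [6.69941e+02 1.40961e+02 1.87220e+01 4.70000e-02]
dish scene [6.64143e+02 1.36649e+02 9.90700e+00 7.20000e-02]
dish both [6.68191e+02 1.40137e+02 9.03300e+00 8.70000e-02]
yellow [ 0.376 -0.286  0.014]
vial [ 0.394 -0.003  0.1  ]
cyl [0.581 0.003 0.158]
dropper [ 0.51  -0.222  0.13 ]
weight [0.68  0.005 0.084]
wash [0.522 0.225 0.15 ]
pink [ 0.356 -0.443  0.014]
jar [0.556 0.355 0.125]
red [ 0.714 -0.468  0.014]
```

```bash
python3 - <<'E'
from m import *
sc=dict(np.load("scene.npz"));tp=dict(np.load("top.npz"))
tiles=[]
for d,j in((tp,0),(sc,1)):
    row=[]
    for k,c,p,px,z in [('lid','green',(.5568,-.378,2.2295),((423,189),(243,132)),.045),('box','green',(.4695,-.0945,1.763),((335,225),(327,184)),0),('lid','blue',(.4657,.0949,.0558),((274,233),(373,237)),0),('rlid','orange',(.6712,-.1246,0),((338,165),(259,219)),0)]:
        x,y=px[j]; im=cv2.resize(d["img"][y-25:y+25,x-25:x+25,::-1],None,fx=4,fy=4,interpolation=0)
        m=cv2.resize(mask(d,c,px[j])[y-25:y+25,x-25:x+25],None,fx=4,fy=4,interpolation=0)
        im=im.copy(); cv2.drawContours(im,cv2.findContours(m,0,1)[0],-1,(255,255,255),1)
        q=(proj(d,shape(k,*p,z))-[x-25,y-25]+.5)*4
        cv2.polylines(im,[cv2.convexHull(q.astype(np.int32))],True,(255,0,255),1); row.append(im)
    tiles.append(np.hstack(row))
cv2.imwrite("pics/ov.png",np.vstack(tiles))
E
```

```text
(no output)
```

View pics/ov.png

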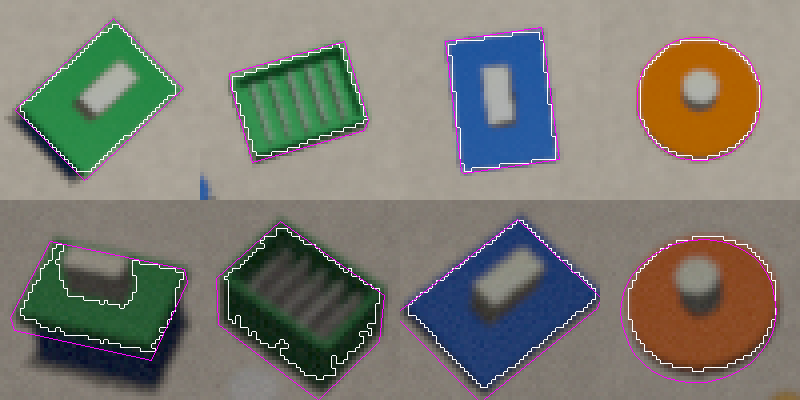

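```bash
sed -i 's/(lo,120,25),(hi,255,255)/(lo,VS[0],VS[1]),(hi,255,255)/; s/^S=8/S=8/; s/^HUE=.*/HUE={"green":(45,90),"blue":(100,130),"orange":(2,22)}; VS=(90,12)/' m.py
python3 - <<'E'
from m import *
np.set_printoptions(suppress=True)
sc=dict(np.load("scene.npz"));tp=dict(np.load("top.npz"))
for name,k,c,ps,pt,z in [("lidG",'lid','green',(243,132),(423,189),.045),("boxG",'box','green',(327,184),(335,225),0),("lidB",'lid','blue',(373,237),(274,233),0),("lidO",'rlid','orange',(259,219),(338,165),0),("dish",'dish','orange',(320,294),(255,170),0)]:
    for l,ds,px in [("top",[tp],[pt]),("scene",[sc],[ps])]:
        print(name,l,fit(ds,k,c,px,z))
h=cv2.cvtColor(sc["img"],cv2.COLOR_RGB2HSV)
print(h[200,327],h[195,315],h[150,243],h[142,262],h[230,245])
E
```

```text
lidG top [ 557.177 -377.307  127.029    0.024]
lidG scene [ 553.288 -378.467  125.986    0.057]
boxG top [470.43  -94.381 104.68    0.054]
boxG scene [465.479 -98.752  98.126   0.108]
lidB top [465.684  94.804   2.545   0.018]
lidB scene [458.546  91.737   3.348   0.069]
lidO top [ 671.302 -123.762   10.464    0.025]
lidO scene [ 665.905 -127.766    6.957    0.04 ]
dish top [670.79  141.361  17.383   0.029]
dish scene [664.274 137.263   8.511   0.043]
[ 66 182  35] [20 34 91] [117  42  55] [135  16  62] [ 10 169 121]
```

Request:
{"fn": "servo_tool", "kwargs": {
  "plan": [
    {"xyz":[34.3,-7.3,0],"twist":[0,0,-70],"jaw":0},
    {"xyz":[34.3,-7.3,0],"twist":[0,0,-70],"jaw":0},
    {"xyz":[34.3,-7.3,0],"twist":[0,0,-70],"jaw":0},
    {"xyz":[34.3,-7.3,0],"twist":[0,0,-70],"jaw":0},
    {"xyz":[34.3,-7.3,0],"twist":[0,0,-70],"jaw":0},
    {"xyz":[34.3,-7.3,0],"twist":[0,0,-70],"jaw":0},
    {"xyz":[34.3,-7.3,0],"twist":[0,0,-70],"jaw":0},
    {"xyz":[34.3,-7.3,0],"twist":[0,0,-70],"jaw":0},
    {"xyz":[34.3,-7.3,0],"twist":[0,0,-70],"jaw":0},
    {"xyz":[34.3,-7.3,0],"twist":[0,0,-70],"jaw":0}
  ]
}}

```text
time_s: 0.93
tool_pos: [0.5596, -0.3714, 0.404]
tool_rot: [179.9, -0.2, 96.0]
force: [-0.2, 0.0, 0.3]
grip_width: 0.087
grasp_force: 0.0
```

```bash
python3 - <<'E'
from m import *
import m
np.set_printoptions(suppress=True)
tp=dict(np.load("top.npz"))
for VSx in [(90,12),(90,60),(120,40),(120,90)]:
    m.VS=VSx
    k=mask(tp,'green',(335,225)); c=np.vstack(cv2.findContours(k,0,1)[0])
    w=np.array([back(tp,p[0],.055)[:2] for p in c]).astype(np.float32)*1000
    print(VSx,cv2.minAreaRect(w),fit([tp],'box','green',[(335,225)]))
im=tp["img"][195:255,300:370,::-1]; cv2.imwrite("pics/gb.png",cv2.resize(im,None,fx=8,fy=8,interpolation=cv2.INTER_CUBIC))
E
```

```text
(90, 12) ((466.9810791015625, -94.45806884765625), (66.43736267089844, 90.09942626953125), 13.503140449523926) [470.43  -94.381 104.68    0.054]
(90, 60) ((466.9810791015625, -94.45806884765625), (66.43736267089844, 90.09942626953125), 13.503140449523926) [470.43  -94.381 104.68    0.054]
(120, 40) ((466.40087890625, -94.10890197753906), (65.4081039428711, 89.28324890136719), 13.656989097595215) [469.536 -94.453 101.01    0.083]
(120, 90) ((467.8175964355469, -93.81385803222656), (62.552734375, 89.2435073852539), 13.509973526000977) [469.848 -94.829 101.048   0.147]
```

View pics/gb.png

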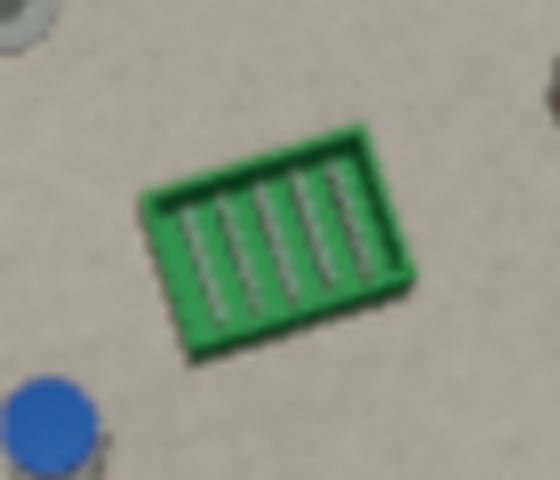

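The crop shows the green box with rim corners at crop px (142,195), (363,127), (413,273), (190,345), which gives a yaw near 103.5°.

Request:
{"fn": "servo_tool", "kwargs": {
  "plan": [
    {"xyz":[0,0,2],"twist":[0,0,-7],"jaw":0},
    {"xyz":[0,0,4],"twist":[0,0,-14],"jaw":0},
    {"xyz":[0,0,6],"twist":[0,0,-21],"jaw":0},
    {"xyz":[0,0,8],"twist":[0,0,-28],"jaw":0},
    {"xyz":[0,0,10],"twist":[0,0,-32],"jaw":0},
    {"xyz":[0,0,10],"twist":[0,0,-32],"jaw":0},
    {"xyz":[0,0,10],"twist":[0,0,-32],"jaw":0}
  ]
}}

```text
time_s: 1.52
tool_pos: [0.5543, -0.3777, 0.3033]
tool_rot: [-179.9, -0.2, 126.9]
force: [0.3, -0.4, 0.0]
grip_width: 0.0873
grasp_force: 0.0
```

```bash
cat > s.py <<'E'
# python3 s.py cmdx cmdy cmdz cmdyaw tx ty tz tyaw  (mm, deg) -> move in tool axes (cm, deg)
import sys,numpy as np
a=list(map(float,sys.argv[1:])); dx,dy,dz=a[4]-a[0],a[5]-a[1],a[6]-a[2]; c,s=np.cos(np.radians(a[3])),np.sin(np.radians(a[3]))
print("xyz",np.round([(c*dx+s*dy)/10,(s*dx-c*dy)/10,-dz/10],2),"twist z",-(a[7]-a[3]))
E
python3 - <<'E'
from m import *
from cell import env
o=env.get_obs(); print(o["tool_pos"].round(4),o["tool_rot"].round(2),o["qpos"].round(1))
tp=dict(np.load("top.npz"))
c=np.array([back(tp,(300+(u+.5)/8-.5,195+(v+.5)/8-.5),.055)[:2] for u,v in [(142,195),(363,127),(413,273),(190,345)]])*1000
print(c.round(1),c.mean(0).round(1),[ (np.linalg.norm(c[i]-c[i-1]).round(1),np.degrees(np.arctan2(*(c[i]-c[i-1])[::-1])).round(1)) for i in range(4)])
E
```

```text
[ 0.5543 -0.3777  0.3033] [-179.95   -0.19  126.89] [ 52.2  26.9 -27.   86.1  12.5  70.3  60.4]
[[ 488.8  -44.2]
 [ 507.8 -131.2]
 [ 449.6 -144.6]
 [ 429.5  -57.4]] [468.9 -94.3] [(np.float64(60.8), np.float64(12.5)), (np.float64(89.1), np.float64(-77.7)), (np.float64(59.7), np.float64(-167.0)), (np.float64(89.6), np.float64(103.0))]
```

Request:
{"fn": "servo_tool", "kwargs": {
  "plan": [
    {"xyz":[0,0,2],"twist":[0,0,0],"jaw":0},
    {"xyz":[0,0,4],"twist":[0,0,0],"jaw":0},
    {"xyz":[0,0,5.4],"twist":[0,0,0],"jaw":0},
    {"xyz":[0,0,6],"twist":[0,0,0],"jaw":0},
    {"xyz":[0,0,6],"twist":[0,0,0],"jaw":0.5},
    {"xyz":[0,0,6],"twist":[0,0,0],"jaw":0.7},
    {"xyz":[0,0,6],"twist":[0,0,0],"jaw":0.9},
    {"xyz":[0,0,6],"twist":[0,0,0],"jaw":1},
    {"xyz":[0,0,6],"twist":[0,0,0],"jaw":1},
    {"xyz":[0,0,6],"twist":[0,0,0],"jaw":1}
  ],
  "newtons": 25
}}

```text
time_s: 2.35
tool_pos: [0.5551, -0.3778, 0.2455]
tool_rot: [180.0, 0.1, 127.0]
force: [-0.5, -0.1, -0.5]
grip_width: 0.0543
grasp_force: 0.0
```

Request:
{"fn": "servo_tool", "kwargs": {
  "plan": [
    {"xyz":[0,0,0],"twist":[0,0,0],"jaw":1},
    {"xyz":[0,0,0],"twist":[0,0,0],"jaw":1},
    {"xyz":[0,0,0],"twist":[0,0,0],"jaw":1}
  ]
}}

```text
time_s: 2.6
tool_pos: [0.5549, -0.3777, 0.2448]
tool_rot: [-180.0, 0.0, 127.0]
force: [0.0, 0.1, 0.2]
grip_width: 0.0349
grasp_force: 0.0
```

Fingers move about 75 mm/s, so they need a little longer. Then I lift slowly.

Request:
{"fn": "servo_tool", "kwargs": {
  "plan": [
    {"xyz":[0,0,0],"twist":[0,0,0],"jaw":1},
    {"xyz":[0,0,0],"twist":[0,0,0],"jaw":1},
    {"xyz":[0,0,0],"twist":[0,0,0],"jaw":1},
    {"xyz":[0,0,0],"twist":[0,0,0],"jaw":1},
    {"xyz":[0,0,0],"twist":[0,0,0],"jaw":1}
  ]
}}

```text
time_s: 3.02
tool_pos: [0.5548, -0.3777, 0.2447]
tool_rot: [-180.0, -0.0, 127.0]
force: [-0.5, 0.3, -0.5]
grip_width: 0.02
grasp_force: 25.0
```

Request:
{"fn": "servo_tool", "kwargs": {
  "plan": [
    {"xyz":[0,0,-0.5],"twist":[0,0,0],"jaw":1},
    {"xyz":[0,0,-1],"twist":[0,0,0],"jaw":1},
    {"xyz":[0,0,-2],"twist":[0,0,0],"jaw":1},
    {"xyz":[0,0,-4],"twist":[0,0,0],"jaw":1},
    {"xyz":[0,0,-7],"twist":[0,0,0],"jaw":1},
    {"xyz":[0,0,-10],"twist":[0,0,0],"jaw":1},
    {"xyz":[0,0,-13],"twist":[0,0,0],"jaw":1},
    {"xyz":[0,0,-15],"twist":[0,0,0],"jaw":1},
    {"xyz":[0,0,-15],"twist":[0,0,0],"jaw":1}
  ]
}}

```text
time_s: 3.77
tool_pos: [0.556, -0.3778, 0.402]
tool_rot: [179.8, 0.6, 127.0]
force: [1.5, 0.2, 0.0]
grip_width: 0.0196
grasp_force: 25.0
```

```bash
python3 - <<'E'
from m import *
from cell import env
o=env.get_obs(); print(o["tool_pos"].round(4),o["tool_rot"].round(2),o["force"])
for n in ["scene","top"]:
    d=env.read_camera(n); cv2.imwrite(f"pics/{n}1.png",d["img"][:,:,::-1]); np.savez(f"{n}1.npz",**d)
tp=dict(np.load("top1.npz"));sc=dict(np.load("scene1.npz"))
cv2.imwrite("pics/v1.png",np.hstack([tp["img"][80:330,250:550,::-1],sc["img"][30:280,150:450,::-1]]))
E
```

```text
[ 0.556  -0.3778  0.402 ] [179.81   0.58 127.03] [1.47361392 0.16674032 0.02291726]
```

View pics/v1.png

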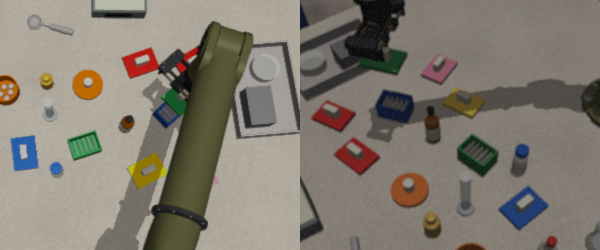

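```bash
python3 s.py 555 -377.9 395 127 467.5 -95 395 103; python3 - <<'E'
from m import *
np.set_printoptions(suppress=True)
sc=dict(np.load("scene1.npz"))
print("boxB scene",fit([sc],'box','blue',[(245,136)]))
print("boxG scene",fit([sc],'box','green',[(327,184)]))
E
```

```text
xyz [27.86 10.04 -0.  ] twist z 24.0
boxB scene [ 553.192 -379.217  133.294    0.095]
boxG scene [464.475 -99.801  99.014   0.115]
```

Request:
{"fn": "servo_tool", "kwargs": {
  "plan": [
    {"xyz":[3,1.1,0],"twist":[0,0,3],"jaw":1},
    {"xyz":[7,2.5,0],"twist":[0,0,6],"jaw":1},
    {"xyz":[10.5,3.8,0],"twist":[0,0,10],"jaw":1},
    {"xyz":[14,5,0],"twist":[0,0,13],"jaw":1},
    {"xyz":[17.5,6.3,0],"twist":[0,0,16],"jaw":1},
    {"xyz":[21,7.6,0],"twist":[0,0,19],"jaw":1},
    {"xyz":[24.5,8.8,0],"twist":[0,0,22],"jaw":1},
    {"xyz":[27,9.7,0],"twist":[0,0,24],"jaw":1},
    {"xyz":[27.86,10.04,0],"twist":[0,0,24],"jaw":1},
    {"xyz":[27.86,10.04,0],"twist":[0,0,24],"jaw":1}
  ]
}}

```text
time_s: 4.7
tool_pos: [0.4664, -0.0921, 0.3937]
tool_rot: [-179.9, -0.0, 103.3]
force: [0.3, -0.6, -1.3]
grip_width: 0.0202
grasp_force: 25.0
```

Request:
{"fn": "servo_tool", "kwargs": {
  "plan": [
    {"xyz":[0,0,3],"twist":[0,0,0],"jaw":1},
    {"xyz":[0,0,6],"twist":[0,0,0],"jaw":1},
    {"xyz":[0,0,8],"twist":[0,0,0],"jaw":1},
    {"xyz":[0,0,9],"twist":[0,0,0],"jaw":1},
    {"xyz":[0,0,9],"twist":[0,0,0],"jaw":1},
    {"xyz":[0,0,9],"twist":[0,0,0],"jaw":1}
  ]
}}

```text
time_s: 5.2
tool_pos: [0.4675, -0.0958, 0.3046]
tool_rot: [-180.0, -0.0, 103.0]
force: [0.3, 1.1, -0.5]
grip_width: 0.0199
grasp_force: 25.0
```

```bash
python3 - <<'E'
from m import *
from cell import env
o=env.get_obs(); print(o["tool_pos"].round(4),o["tool_rot"].round(2),o["qpos"].round(1))
for n in ["scene","top"]:
    d=env.read_camera(n); np.savez(f"{n}2.npz",**d)
tp=dict(np.load("top2.npz"));sc=dict(np.load("scene2.npz"))
f=lambda i:cv2.resize(i,None,fx=4,fy=4,interpolation=cv2.INTER_CUBIC)[:,:,::-1]
cv2.imwrite("pics/v2.png",np.hstack([f(tp["img"][175:275,285:385]),f(sc["img"][125:225,275:375])]))
np.set_printoptions(suppress=True)
print("boxB top",fit([tp],'box','blue',[(423,195)]))
E
```

```text
[ 0.4675 -0.0958  0.3046] [-1.7997e+02 -5.0000e-02  1.0297e+02] [ 43.3   3.6 -35.7 113.1   2.3  64.   19.6]
boxB top [ 557.002 -376.821  127.703    0.053]
```

View pics/v2.png

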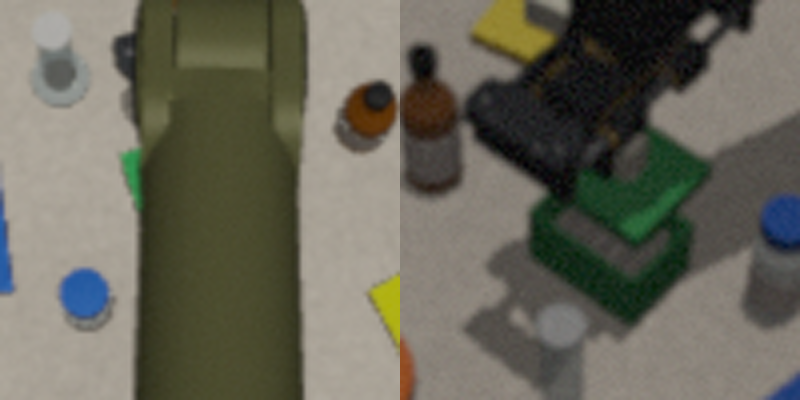

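```bash
python3 - <<'E'
from m import *
d=dict(np.load("scene2.npz"));d0=dict(np.load("scene.npz"))
def ov(d,items):
    im=cv2.resize(d["img"][145:225,295:375,::-1],None,fx=5,fy=5,interpolation=cv2.INTER_CUBIC)
    im=cv2.convertScaleAbs(im,alpha=1.8)
    for k,p,z in items:
        q=((proj(d,shape(k,*p,z))-[295,145]+.5)*5).astype(np.int32)
        for i in (0,4): cv2.polylines(im,[q[i:i+4]],True,(255,0,255) if i else (0,255,255),1)
    return im
a=np.radians(103)
cv2.imwrite("pics/v3.png",np.hstack([ov(d,[('lid',(.4675,-.0958,a),.1056)]),ov(d0,[('box',(.4675,-.0958,a),0)])]))
E
```

```text
(no output)
```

View pics/v3.png

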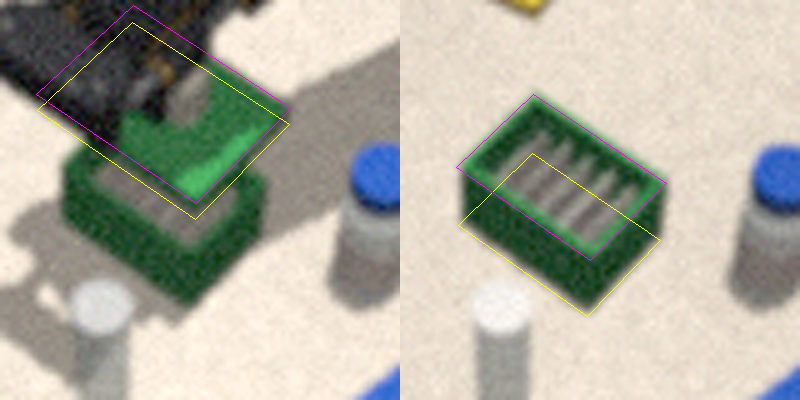

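Request:
{"fn": "servo_tool", "kwargs": {
  "plan": [
    {"xyz":[0.1,0,2],"twist":[0,0,0],"jaw":1},
    {"xyz":[0.1,0,3.8],"twist":[0,0,0],"jaw":1},
    {"xyz":[0.1,0,4.6],"twist":[0,0,0],"jaw":1},
    {"xyz":[0.1,0,5.0],"twist":[0,0,0],"jaw":1},
    {"xyz":[0.1,0,5.2],"twist":[0,0,0],"jaw":1},
    {"xyz":[0.1,0,5.4],"twist":[0,0,0],"jaw":1},
    {"xyz":[0.1,0,5.4],"twist":[0,0,0],"jaw":1}
  ]
}}

```text
time_s: 5.88
tool_pos: [0.4674, -0.094, 0.2514]
tool_rot: [179.9, 0.0, 103.0]
force: [0.0, 0.3, -2.1]
grip_width: 0.0198
grasp_force: 25.0
```

Request:
{"fn": "servo_tool", "kwargs": {
  "plan": [
    {"xyz":[0,0,0.2],"twist":[0,0,0],"jaw":1},
    {"xyz":[0,0,0.4],"twist":[0,0,0],"jaw":1},
    {"xyz":[0,0,0.6],"twist":[0,0,0],"jaw":1},
    {"xyz":[0,0,0.7],"twist":[0,0,0],"jaw":1},
    {"xyz":[0,0,0.7],"twist":[0,0,0],"jaw":1}
  ]
}}

```text
time_s: 6.3
tool_pos: [0.4673, -0.0939, 0.2446]
tool_rot: [-180.0, 0.0, 103.0]
force: [-1.7, 0.1, 6.0]
grip_width: 0.0199
grasp_force: 25.0
```

Request:
{"fn": "servo_tool", "kwargs": {
  "plan": [
    {"xyz":[0,0,0],"twist":[0,0,0],"jaw":0.4},
    {"xyz":[0,0,0],"twist":[0,0,0],"jaw":0.4},
    {"xyz":[0,0,0],"twist":[0,0,0],"jaw":0.4},
    {"xyz":[0,0,0],"twist":[0,0,0],"jaw":0.4},
    {"xyz":[0,0,-1],"twist":[0,0,0],"jaw":0.4},
    {"xyz":[0,0,-3],"twist":[0,0,0],"jaw":0.2},
    {"xyz":[0,0,-7],"twist":[0,0,0],"jaw":0},
    {"xyz":[0,0,-11],"twist":[0,0,0],"jaw":0},
    {"xyz":[0,0,-15],"twist":[0,0,0],"jaw":0},
    {"xyz":[0,0,-15],"twist":[0,0,0],"jaw":0}
  ]
}}

```text
time_s: 7.13
tool_pos: [0.4693, -0.0935, 0.4025]
tool_rot: [179.3, 0.4, 103.0]
force: [1.2, 0.6, 0.2]
grip_width: 0.0777
grasp_force: 0.0
```

```bash
python3 s.py 467.3 -94 394 103 463.8 93.5 394 92.7
python3 - <<'E'
from m import *
from cell import env
np.set_printoptions(suppress=True)
sc=env.read_camera("scene"); np.savez("scene3.npz",**sc)
print(fit([sc],'lid','green',[(327,172)],.045))
im=cv2.resize(sc["img"][145:225,295:375,::-1],None,fx=5,fy=5,interpolation=cv2.INTER_CUBIC)
cv2.imwrite("pics/v4.png",cv2.convertScaleAbs(im,alpha=1.8))
E
```

```text
xyz [18.35  3.88 -0.  ] twist z 10.299999999999997
[468.892 -91.901 105.633   0.116]
```

View pics/v4.png

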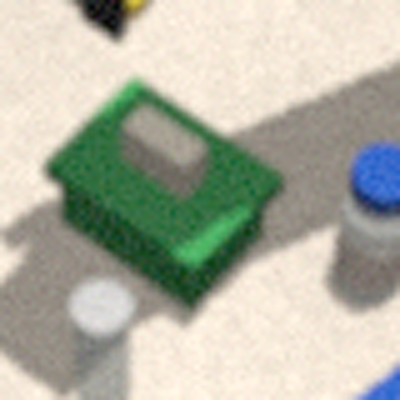

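Green lid seated level on the green box. Next is the blue lid.

Request:
{"fn": "servo_tool", "kwargs": {
  "plan": [
    {"xyz":[3,0.6,0],"twist":[0,0,2],"jaw":0},
    {"xyz":[6.5,1.4,0],"twist":[0,0,4],"jaw":0},
    {"xyz":[10,2.1,0],"twist":[0,0,6],"jaw":0},
    {"xyz":[13.5,2.9,0],"twist":[0,0,8],"jaw":0},
    {"xyz":[16.5,3.5,0],"twist":[0,0,10],"jaw":0},
    {"xyz":[18.35,3.88,0],"twist":[0,0,10.3],"jaw":0},
    {"xyz":[18.35,3.88,0],"twist":[0,0,10.3],"jaw":0},
    {"xyz":[18.35,3.88,3],"twist":[0,0,10.3],"jaw":0},
    {"xyz":[18.35,3.88,6],"twist":[0,0,10.3],"jaw":0},
    {"xyz":[18.35,3.88,9],"twist":[0,0,10.3],"jaw":0}
  ]
}}

```text
time_s: 8.02
tool_pos: [0.4633, 0.093, 0.3026]
tool_rot: [180.0, 0.1, 92.7]
force: [0.4, -1.7, -0.1]
grip_width: 0.0868
grasp_force: 0.0
```

Request:
{"fn": "servo_tool", "kwargs": {
  "plan": [
    {"xyz":[0,0,3],"twist":[0,0,0],"jaw":0},
    {"xyz":[0,0,6],"twist":[0,0,0],"jaw":0},
    {"xyz":[0,0,8.5],"twist":[0,0,0],"jaw":0},
    {"xyz":[0,0,10],"twist":[0,0,0],"jaw":0},
    {"xyz":[0,0,10.4],"twist":[0,0,0],"jaw":0},
    {"xyz":[0,0,10.4],"twist":[0,0,0],"jaw":0.5},
    {"xyz":[0,0,10.4],"twist":[0,0,0],"jaw":0.7},
    {"xyz":[0,0,10.4],"twist":[0,0,0],"jaw":0.9},
    {"xyz":[0,0,10.4],"twist":[0,0,0],"jaw":0.9},
    {"xyz":[0,0,10.4],"twist":[0,0,0],"jaw":0.9}
  ]
}}

```text
time_s: 8.85
tool_pos: [0.4638, 0.0935, 0.2003]
tool_rot: [179.9, 0.0, 92.7]
force: [-0.8, 0.9, 0.4]
grip_width: 0.0615
grasp_force: 0.0
```

Request:
{"fn": "servo_tool", "kwargs": {
  "plan": [
    {"xyz":[0,0,0],"twist":[0,0,0],"jaw":0.9},
    {"xyz":[0,0,0],"twist":[0,0,0],"jaw":0.9},
    {"xyz":[0,0,0],"twist":[0,0,0],"jaw":0.9},
    {"xyz":[0,0,0],"twist":[0,0,0],"jaw":0.9}
  ]
}}

```text
time_s: 9.18
tool_pos: [0.4636, 0.0936, 0.1999]
tool_rot: [180.0, 0.0, 92.7]
force: [0.2, -0.7, 1.4]
grip_width: 0.0438
grasp_force: 25.0
```

```bash
python3 - <<'E'
from m import *
from cell import env
np.set_printoptions(suppress=True)
o=env.get_obs(); print(o["tool_pos"].round(4),o["tool_rot"].round(2),o["force"],o["grip_width"],o["grasp_force"])
tp=env.read_camera("top");sc=env.read_camera("scene");np.savez("top4.npz",**tp);np.savez("scene4.npz",**sc)
for v in [(423,195)]: print("boxB top",fit([tp],'box','blue',[v]))
print("boxB scene",fit([sc],'box','blue',[(245,136)]))
k=mask(tp,'blue',(423,190));c=np.vstack(cv2.findContours(k,0,1)[0])
print(cv2.minAreaRect(np.array([back(tp,p[0],.055)[:2]*1000 for p in c],np.float32)))
f=lambda i:cv2.resize(i,None,fx=5,fy=5,interpolation=cv2.INTER_CUBIC)[:,:,::-1]
a=f(tp["img"][150:230,383:463]); b=f(sc["img"][95:175,205:285]); 
cv2.imwrite("pics/v5.png",np.hstack([a,cv2.convertScaleAbs(b,alpha=1.8)]))
E
```

```text
[0.4636 0.0936 0.1999] [179.98   0.02  92.73] [ 0.15709451 -0.67871107  1.42968861] 0.04375132812905733 24.999793795868754
boxB top [ 557.002 -376.821  127.703    0.053]
boxB scene [ 552.373 -380.898  132.503    0.1  ]
((552.5014038085938, -371.2135925292969), (62.25874328613281, 101.90660095214844), 36.816219329833984)
```

View pics/v5.png

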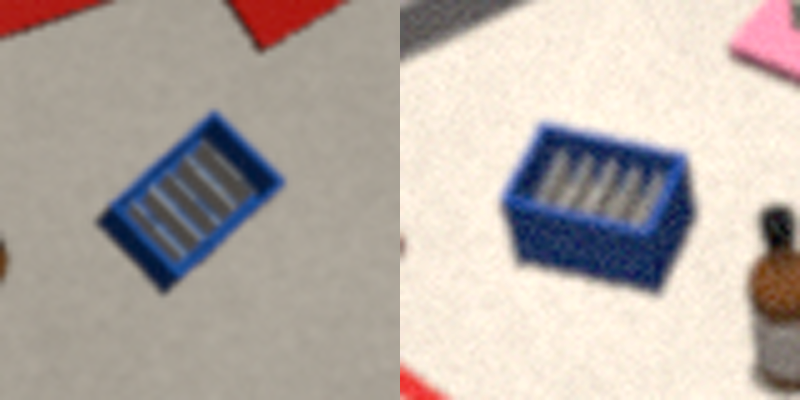

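```bash
python3 - <<'E'
from m import *
tp=dict(np.load("top4.npz"));sc=dict(np.load("scene4.npz"))
for d,o,pts in [(tp,(383,150),[(213,112),(285,182),(177,274),(108,210)]),(sc,(205,95),[(140,125),(288,157),(246,235),(102,196)])]:
    c=np.array([back(d,(o[0]+(u+.5)/5-.5,o[1]+(v+.5)/5-.5),.055)[:2] for u,v in pts])*1000
    print(c.round(1).tolist(),c.mean(0).round(1),[(np.linalg.norm(c[i]-c[i-1]).round(1).item(),(np.degrees(np.arctan2(*(c[i]-c[i-1])[::-1]))%180).round(1).item()) for i in range(4)])
E
python3 s.py 463.8 93.5 345 92.7 555.2 -378.1 345 37.2
```

```text
[[607.6, -393.2], [558.9, -431.8], [506.9, -357.5], [550.9, -320.1]] [ 556.1 -375.6] [(92.5, 127.8), (62.1, 38.4), (90.8, 125.0), (57.7, 40.3)]
[[557.3, -432.3], [501.4, -359.1], [552.4, -323.7], [602.8, -397.8]] [ 553.5 -378.2] [(57.2, 37.1), (92.1, 127.3), (62.1, 34.8), (89.6, 124.2)]
xyz [-47.54   6.91  -0.  ] twist z 55.5
```

Request:
{"fn": "servo_tool", "kwargs": {
  "plan": [
    {"xyz":[0,0,-0.5],"twist":[0,0,0],"jaw":0.9},
    {"xyz":[0,0,-1.5],"twist":[0,0,0],"jaw":0.9},
    {"xyz":[0,0,-4],"twist":[0,0,0],"jaw":0.9},
    {"xyz":[0,0,-7.5],"twist":[0,0,0],"jaw":0.9},
    {"xyz":[0,0,-11],"twist":[0,0,0],"jaw":0.9},
    {"xyz":[0,0,-14.5],"twist":[0,0,0],"jaw":0.9},
    {"xyz":[0,0,-18],"twist":[0,0,0],"jaw":0.9},
    {"xyz":[0,0,-20.5],"twist":[0,0,0],"jaw":0.9},
    {"xyz":[0,0,-20.5],"twist":[0,0,0],"jaw":0.9}
  ]
}}

```text
time_s: 10.03
tool_pos: [0.4647, 0.0949, 0.4109]
tool_rot: [179.4, 0.1, 92.8]
force: [0.9, 0.1, -1.0]
grip_width: 0.0437
grasp_force: 25.0
```

Request:
{"fn": "servo_tool", "kwargs": {
  "plan": [
    {"xyz":[-3,0.4,0],"twist":[0,0,5],"jaw":0.9},
    {"xyz":[-6.5,0.9,0],"twist":[0,0,10.5],"jaw":0.9},
    {"xyz":[-10,1.5,0],"twist":[0,0,16],"jaw":0.9},
    {"xyz":[-13.5,2,0],"twist":[0,0,22],"jaw":0.9},
    {"xyz":[-17,2.5,0],"twist":[0,0,28],"jaw":0.9},
    {"xyz":[-20.5,3,0],"twist":[0,0,34],"jaw":0.9},
    {"xyz":[-24,3.5,0],"twist":[0,0,40],"jaw":0.9},
    {"xyz":[-27.5,4,0],"twist":[0,0,46],"jaw":0.9},
    {"xyz":[-30.5,4.4,0],"twist":[0,0,52],"jaw":0.9},
    {"xyz":[-33,4.8,0],"twist":[0,0,55.7],"jaw":0.9}
  ]
}}

```text
time_s: 10.87
tool_pos: [0.5266, -0.2364, 0.4039]
tool_rot: [-179.9, 0.1, 36.6]
force: [0.4, -0.4, -0.8]
grip_width: 0.0437
grasp_force: 25.0
```

Request:
{"fn": "servo_tool", "kwargs": {
  "plan": [
    {"xyz":[-1.5,3,0],"twist":[0,0,0],"jaw":0.9},
    {"xyz":[-3,6,0],"twist":[0,0,0],"jaw":0.9},
    {"xyz":[-4.5,9,0],"twist":[0,0,0],"jaw":0.9},
    {"xyz":[-5.8,11.8,0],"twist":[0,0,0],"jaw":0.9},
    {"xyz":[-6.42,13.12,0],"twist":[0,0,0],"jaw":0.9},
    {"xyz":[-6.42,13.12,2],"twist":[0,0,0],"jaw":0.9},
    {"xyz":[-6.42,13.12,5],"twist":[0,0,0],"jaw":0.9},
    {"xyz":[-6.42,13.12,8],"twist":[0,0,0],"jaw":0.9},
    {"xyz":[-6.42,13.12,10],"twist":[0,0,0],"jaw":0.9},
    {"xyz":[-6.42,13.12,10],"twist":[0,0,0],"jaw":0.9}
  ]
}}

```text
time_s: 11.7
tool_pos: [0.5528, -0.3761, 0.2984]
tool_rot: [-179.4, 0.2, 37.1]
force: [-1.1, 0.8, -1.0]
grip_width: 0.0437
grasp_force: 25.0
```

```bash
python3 - <<'E'
from m import *
from cell import env
o=env.get_obs(); print(o["tool_pos"].round(4),o["tool_rot"].round(2),o["grip_width"])
d=env.read_camera("scene"); np.savez("scene5.npz",**d)
d0=dict(np.load("scene4.npz")); p=o["tool_pos"]
def ov(d,k,z):
    im=cv2.convertScaleAbs(cv2.resize(d["img"][95:175,205:285,::-1],None,fx=5,fy=5,interpolation=cv2.INTER_CUBIC),alpha=1.8)
    q=((proj(d,shape(k,p[0],p[1],np.radians(127),z))-[205,95]+.5)*5).astype(np.int32)
    for i in (0,4): cv2.polylines(im,[q[i:i+4]],True,(255,0,255) if i else (0,255,255),1)
    return im
cv2.imwrite("pics/v6.png",np.hstack([ov(d,'lid',p[2]-.1999),ov(d0,'box',0)]))
E
```

```text
[ 0.5528 -0.3761  0.2984] [-1.794e+02  1.700e-01  3.706e+01] 0.04367179636120718
```

View pics/v6.png

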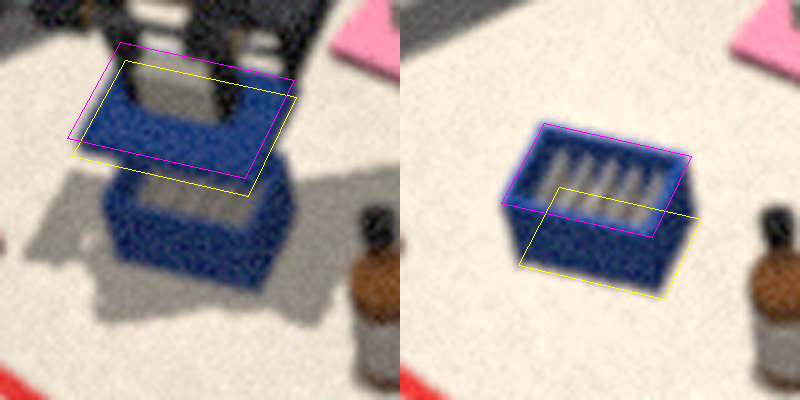

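The arm was still settling. The overlay puts lid and box centres within about 1–2 mm of each other. I'll go down in steps with a small correction.

Request:
{"fn": "servo_tool", "kwargs": {
  "plan": [
    {"xyz":[-0.06,0,0],"twist":[0,0,0],"jaw":0.9},
    {"xyz":[-0.06,0,1.5],"twist":[0,0,0],"jaw":0.9},
    {"xyz":[-0.06,0,3],"twist":[0,0,0],"jaw":0.9},
    {"xyz":[-0.06,0,4],"twist":[0,0,0],"jaw":0.9},
    {"xyz":[-0.06,0,4.6],"twist":[0,0,0],"jaw":0.9},
    {"xyz":[-0.06,0,5],"twist":[0,0,0],"jaw":0.9},
    {"xyz":[-0.06,0,5.3],"twist":[0,0,0],"jaw":0.9},
    {"xyz":[-0.06,0,5.3],"twist":[0,0,0],"jaw":0.9}
  ]
}}

```text
time_s: 12.42
tool_pos: [0.5545, -0.3775, 0.2519]
tool_rot: [180.0, -0.0, 37.0]
force: [-0.8, -0.6, -1.3]
grip_width: 0.0439
grasp_force: 25.0
```

Request:
{"fn": "servo_tool", "kwargs": {
  "plan": [
    {"xyz":[0,0,0.2],"twist":[0,0,0],"jaw":0.9},
    {"xyz":[0,0,0.4],"twist":[0,0,0],"jaw":0.9},
    {"xyz":[0,0,0.6],"twist":[0,0,0],"jaw":0.9},
    {"xyz":[0,0,0.75],"twist":[0,0,0],"jaw":0.9},
    {"xyz":[0,0,0.75],"twist":[0,0,0],"jaw":0.9}
  ]
}}

```text
time_s: 12.83
tool_pos: [0.5546, -0.3775, 0.245]
tool_rot: [180.0, 0.0, 37.0]
force: [-0.6, 0.9, 2.3]
grip_width: 0.0439
grasp_force: 25.0
```

Request:
{"fn": "servo_tool", "kwargs": {
  "plan": [
    {"xyz":[0,0,0],"twist":[0,0,0],"jaw":0},
    {"xyz":[0,0,0],"twist":[0,0,0],"jaw":0},
    {"xyz":[0,0,0],"twist":[0,0,0],"jaw":0},
    {"xyz":[0,0,0],"twist":[0,0,0],"jaw":0},
    {"xyz":[0,0,-1],"twist":[0,0,0],"jaw":0},
    {"xyz":[0,0,-3],"twist":[0,0,0],"jaw":0},
    {"xyz":[0,0,-7],"twist":[0,0,0],"jaw":0},
    {"xyz":[0,0,-11],"twist":[0,0,0],"jaw":0},
    {"xyz":[0,0,-15],"twist":[0,0,0],"jaw":0},
    {"xyz":[0,0,-16],"twist":[0,0,0],"jaw":0}
  ]
}}

```text
time_s: 13.67
tool_pos: [0.5556, -0.3775, 0.4133]
tool_rot: [179.3, -0.2, 37.0]
force: [0.7, -0.5, 1.6]
grip_width: 0.0863
grasp_force: 0.0
```

Request:
{"fn": "servo_tool", "kwargs": {
  "plan": [
    {"xyz":[2.5,-1.4,0],"twist":[0,0,-5],"jaw":0},
    {"xyz":[5.5,-3,0],"twist":[0,0,-11],"jaw":0},
    {"xyz":[8.5,-4.6,0],"twist":[0,0,-17],"jaw":0},
    {"xyz":[11.5,-6.3,0],"twist":[0,0,-23],"jaw":0},
    {"xyz":[14.5,-7.9,0],"twist":[0,0,-29],"jaw":0},
    {"xyz":[17.5,-9.5,0],"twist":[0,0,-35],"jaw":0},
    {"xyz":[20.5,-11.2,0],"twist":[0,0,-41],"jaw":0},
    {"xyz":[23,-12.5,0],"twist":[0,0,-47],"jaw":0},
    {"xyz":[24.39,-13.29,0],"twist":[0,0,-53],"jaw":0},
    {"xyz":[24.39,-13.29,2],"twist":[0,0,-53],"jaw":0}
  ]
}}

```text
time_s: 14.5
tool_pos: [0.6713, -0.1178, 0.3891]
tool_rot: [179.5, -0.2, 90.7]
force: [1.3, 0.4, 0.3]
grip_width: 0.0876
grasp_force: 0.0
```

```bash
python3 - <<'E'
from m import *
from cell import env
np.set_printoptions(suppress=True)
o=env.get_obs(); print(o["tool_pos"].round(4),o["tool_rot"].round(2),o["qpos"].round(1))
sc=env.read_camera("scene");tp=env.read_camera("top");np.savez("top6.npz",**tp)
print("lidB top",fit([tp],'lid','blue',[(423,189)],.045),"scene",fit([sc],'lid','blue',[(243,132)],.045))
print("lidG top",fit([tp],'lid','green',[(335,220)],.045),"scene",fit([sc],'lid','green',[(327,172)],.045))
print("dish top",fit([tp],'dish','orange',[(255,170)]),"scene",fit([sc],'dish','orange',[(320,294)]))
E
```

```text
[ 0.6713 -0.1178  0.3891] [179.49  -0.15  90.73] [ 37.   27.7 -41.4  78.4  18.1  80.   -3.3]
lidB top [ 555.565 -374.733  126.982    0.033] scene [ 559.223 -361.738  148.988    0.983]
lidG top [469.723 -94.07  103.597   0.049] scene [467.318 -92.67  102.898   0.125]
dish top [670.869 141.413  17.351   0.029] scene [664.186 137.087   3.081   0.045]
```

Request:
{"fn": "servo_tool", "kwargs": {
  "plan": [
    {"xyz":[0,0,3],"twist":[0,0,0],"jaw":0.3},
    {"xyz":[0,0,6.5],"twist":[0,0,0],"jaw":0.3},
    {"xyz":[0,0,10],"twist":[0,0,0],"jaw":0.3},
    {"xyz":[0,0,13],"twist":[0,0,0],"jaw":0.3},
    {"xyz":[0,0,15.5],"twist":[0,0,0],"jaw":0.3},
    {"xyz":[0,0,17.5],"twist":[0,0,0],"jaw":0.3},
    {"xyz":[0,0,18.45],"twist":[0,0,0],"jaw":0.3},
    {"xyz":[0,0,18.45],"twist":[0,0,0],"jaw":0.5},
    {"xyz":[0,0,18.45],"twist":[0,0,0],"jaw":1},
    {"xyz":[0,0,18.45],"twist":[0,0,0],"jaw":1}
  ]
}}

```text
time_s: 15.43
tool_pos: [0.6696, -0.1251, 0.2012]
tool_rot: [179.9, 0.0, 90.0]
force: [0.7, -0.3, 0.7]
grip_width: 0.0484
grasp_force: 0.0
```

Request:
{"fn": "servo_tool", "kwargs": {
  "plan": [
    {"xyz":[0,0,0],"twist":[0,0,0],"jaw":1},
    {"xyz":[0,0,0],"twist":[0,0,0],"jaw":1},
    {"xyz":[0,0,0],"twist":[0,0,0],"jaw":1},
    {"xyz":[0,0,0],"twist":[0,0,0],"jaw":1},
    {"xyz":[0,0,0],"twist":[0,0,0],"jaw":1},
    {"xyz":[0,0,0],"twist":[0,0,0],"jaw":1},
    {"xyz":[0,0,0],"twist":[0,0,0],"jaw":1}
  ]
}}

```text
time_s: 16.02
tool_pos: [0.6693, -0.1246, 0.2004]
tool_rot: [180.0, 0.0, 90.0]
force: [-0.3, -0.6, 6.1]
grip_width: 0.0274
grasp_force: 25.0
```

Request:
{"fn": "servo_tool", "kwargs": {
  "plan": [
    {"xyz":[0,0,-0.5],"twist":[0,0,0],"jaw":1},
    {"xyz":[0,0,-1.5],"twist":[0,0,0],"jaw":1},
    {"xyz":[0,0,-4],"twist":[0,0,0],"jaw":1},
    {"xyz":[0,0,-7.5],"twist":[0,0,0],"jaw":1},
    {"xyz":[0,0,-11],"twist":[0,0,0],"jaw":1},
    {"xyz":[0,0,-14.5],"twist":[0,0,0],"jaw":1},
    {"xyz":[0,0,-17.5],"twist":[0,0,0],"jaw":1},
    {"xyz":[0,0,-19.5],"twist":[0,0,0],"jaw":1},
    {"xyz":[0,0,-19.5],"twist":[0,0,0],"jaw":1}
  ]
}}

```text
time_s: 16.77
tool_pos: [0.6701, -0.1238, 0.4012]
tool_rot: [179.5, 0.1, 90.0]
force: [0.3, 0.2, 0.2]
grip_width: 0.0274
grasp_force: 25.0
```

Request:
{"fn": "servo_tool", "kwargs": {
  "plan": [
    {"xyz":[3,0,0],"twist":[0,0,0],"jaw":1},
    {"xyz":[6.5,0,0],"twist":[0,0,0],"jaw":1},
    {"xyz":[10,0,0],"twist":[0,0,0],"jaw":1},
    {"xyz":[13.5,0,0],"twist":[0,0,0],"jaw":1},
    {"xyz":[17,0,0],"twist":[0,0,0],"jaw":1},
    {"xyz":[20.5,0,0],"twist":[0,0,0],"jaw":1},
    {"xyz":[23.5,0,0],"twist":[0,0,0],"jaw":1},
    {"xyz":[25.5,0,0],"twist":[0,0,0],"jaw":1},
    {"xyz":[26.52,-0.08,0],"twist":[0,0,0],"jaw":1},
    {"xyz":[26.52,-0.08,0],"twist":[0,0,0],"jaw":1}
  ]
}}

```text
time_s: 17.6
tool_pos: [0.667, 0.1442, 0.3939]
tool_rot: [-179.9, -0.1, 90.3]
force: [-0.2, 0.7, -0.9]
grip_width: 0.0278
grasp_force: 25.0
```

Request:
{"fn": "servo_tool", "kwargs": {
  "plan": [
    {"xyz":[0,0,2],"twist":[0,0,0],"jaw":1},
    {"xyz":[0,0,5],"twist":[0,0,0],"jaw":1},
    {"xyz":[0,0,8],"twist":[0,0,0],"jaw":1},
    {"xyz":[0,0,11],"twist":[0,0,0],"jaw":1},
    {"xyz":[0,0,12.5],"twist":[0,0,0],"jaw":1},
    {"xyz":[0,0,13],"twist":[0,0,0],"jaw":1},
    {"xyz":[0,0,13],"twist":[0,0,0],"jaw":1},
    {"xyz":[0,0,13],"twist":[0,0,0],"jaw":1}
  ]
}}

```text
time_s: 18.27
tool_pos: [0.6689, 0.1402, 0.2661]
tool_rot: [179.9, -0.0, 90.0]
force: [0.5, -0.5, -0.9]
grip_width: 0.0274
grasp_force: 25.0
```

```bash
python3 - <<'E'
from m import *
import m
from cell import env
np.set_printoptions(suppress=True)
o=env.get_obs(); p=o["tool_pos"]; print(p.round(4),o["tool_rot"].round(2),o["grip_width"])
d=env.read_camera("scene"); np.savez("scene7.npz",**d)
# lid in air: lower visible outline vs predicted, and dish outline, at pixel level
k=mask(d,'orange',(320,285),45); ys,xs=np.where(k); print("mask",xs.min(),xs.max(),ys.min(),ys.max())
q=proj(d,shape('rlid',p[0],p[1],0,p[2]-.2004)); print("pred lid",q.min(0).round(1),q.max(0).round(1))
q=proj(d,shape('dish',.6685,.141,0,0)); print("pred dish",q.min(0).round(1),q.max(0).round(1))
k0=mask(dict(np.load("scene.npz")),'orange',(320,294)); ys0,xs0=np.where(k0); print("dish seen",xs0.min(),xs0.max(),ys0.min(),ys0.max())
for y in range(ys.min(),ys.max()+1,3):
    r=np.where(k[y])[0]; print(y,(r.min(),r.max()) if len(r) else None,end=' ')
E
```

```text
[0.6689 0.1402 0.2661] [179.89  -0.02  89.97] 0.027397413471545833
mask 304 342 277 315
pred lid [297.2 266.5] [342.4 311.7]
pred dish [300.6 273.4] [339.6 318.2]
dish seen 302 339 273 315
277 (np.int64(338), np.int64(338)) 280 (np.int64(335), np.int64(340)) 283 (np.int64(331), np.int64(341)) 286 (np.int64(326), np.int64(342)) 289 (np.int64(325), np.int64(342)) 292 (np.int64(324), np.int64(342)) 295 (np.int64(319), np.int64(341)) 298 (np.int64(310), np.int64(340)) 301 (np.int64(306), np.int64(338)) 304 (np.int64(304), np.int64(336)) 307 (np.int64(306), np.int64(335)) 310 (np.int64(308), np.int64(334)) 313 (np.int64(311), np.int64(330))
```

Request:
{"fn": "servo_tool", "kwargs": {
  "plan": [
    {"xyz":[0,0,0.5],"twist":[0,0,0],"jaw":1},
    {"xyz":[0,0,0.9],"twist":[0,0,0],"jaw":1},
    {"xyz":[0,0,1.2],"twist":[0,0,0],"jaw":1},
    {"xyz":[0,0,1.4],"twist":[0,0,0],"jaw":1},
    {"xyz":[0,0,1.4],"twist":[0,0,0],"jaw":1}
  ]
}}

```text
time_s: 18.73
tool_pos: [0.6679, 0.1406, 0.2501]
tool_rot: [-179.9, 0.0, 90.0]
force: [0.3, -1.4, -0.9]
grip_width: 0.0272
grasp_force: 25.0
```

Request:
{"fn": "servo_tool", "kwargs": {
  "plan": [
    {"xyz":[0,0,0.2],"twist":[0,0,0],"jaw":1},
    {"xyz":[0,0,0.4],"twist":[0,0,0],"jaw":1},
    {"xyz":[0,0,0.6],"twist":[0,0,0],"jaw":1},
    {"xyz":[0,0,0.6],"twist":[0,0,0],"jaw":1}
  ]
}}

```text
time_s: 19.07
tool_pos: [0.6682, 0.1408, 0.2454]
tool_rot: [180.0, 0.0, 90.0]
force: [-1.3, 0.0, 2.3]
grip_width: 0.0273
grasp_force: 25.0
```

Seated at the expected height. I'll release, lift and retreat.

Request:
{"fn": "servo_tool", "kwargs": {
  "plan": [
    {"xyz":[0,0,0],"twist":[0,0,0],"jaw":0.4},
    {"xyz":[0,0,0],"twist":[0,0,0],"jaw":0.4},
    {"xyz":[0,0,0],"twist":[0,0,0],"jaw":0.4},
    {"xyz":[0,0,0],"twist":[0,0,0],"jaw":0.4},
    {"xyz":[0,0,-1],"twist":[0,0,0],"jaw":0.4},
    {"xyz":[0,0,-3],"twist":[0,0,0],"jaw":0.4},
    {"xyz":[0,0,-7],"twist":[0,0,0],"jaw":0.4},
    {"xyz":[0,0,-11],"twist":[0,0,0],"jaw":0.4},
    {"xyz":[0,0,-15],"twist":[0,0,0],"jaw":0.4},
    {"xyz":[0,0,-15],"twist":[0,0,0],"jaw":0.4}
  ]
}}

```text
time_s: 19.9
tool_pos: [0.6693, 0.1423, 0.4055]
tool_rot: [179.2, -0.2, 90.0]
force: [0.1, 1.4, 1.7]
grip_width: 0.0519
grasp_force: 0.0
```

Request:
{"fn": "servo_tool", "kwargs": {
  "plan": [
    {"xyz":[-3,0,0],"twist":[0,0,0],"jaw":0.4},
    {"xyz":[-6,0,0],"twist":[0,0,0],"jaw":0.4},
    {"xyz":[-9,0,0],"twist":[0,0,0],"jaw":0.4},
    {"xyz":[-12,0,0],"twist":[0,0,0],"jaw":0.4},
    {"xyz":[-15,0,0],"twist":[0,0,0],"jaw":0.4},
    {"xyz":[-15,0,0],"twist":[0,0,0],"jaw":0.4},
    {"xyz":[-15,0,0],"twist":[0,0,0],"jaw":0.4}
  ]
}}

```text
time_s: 20.48
tool_pos: [0.6684, -0.0125, 0.3949]
tool_rot: [180.0, 0.1, 89.7]
force: [-0.6, 1.4, 0.4]
grip_width: 0.0524
grasp_force: 0.0
```

```bash
python3 - <<'E'
from m import *
from cell import env
np.set_printoptions(suppress=True)
print(env.get_obs()["time_s"])
sc=env.read_camera("scene");tp=env.read_camera("top")
for n,k,c,pt,ps in [("lidB",'lid','blue',(423,189),(243,132)),("lidG",'lid','green',(335,220),(327,172)),("lidO",'rlid','orange',(255,165),(318,287))]:
    for l,d,p in(("top",tp,pt),("scene",sc,ps)):
        try: print(n,l,fit([d],k,c,[p],.045))
        except Exception as e: print(n,l,e)
# other things: change against the first pictures
for d,f in((tp,"top.npz"),(sc,"scene.npz")):
    D=cv2.absdiff(cv2.GaussianBlur(d["img"],(5,5),0),cv2.GaussianBlur(np.load(f)["img"],(5,5),0)).max(2)
    n,l,s,c=cv2.connectedComponentsWithStats((D>40).astype(np.uint8))
    print(f,[(x[:4].tolist(),int(x[4])) for x in s[1:] if x[4]>15])
E
```

```text
20.4833
lidB top [ 555.795 -375.119  127.235    0.033]
lidB scene [ 573.157 -384.152   43.66     0.44 ]
lidG top attempt to get argmax of an empty sequence
lidG scene [467.207 -89.02  101.882   0.165]
lidO top [670.24  141.159  11.623   0.069]
lidO scene [666.601 139.709   4.139   0.039]
top.npz [([266, 66, 374, 334], 36762), ([238, 152, 33, 31], 583), ([403, 169, 40, 39], 746), ([260, 215, 29, 37], 815), ([298, 374, 11, 8], 38), ([306, 377, 11, 14], 86), ([283, 390, 5, 8], 30)]
scene.npz [([212, 0, 225, 239], 17688), ([291, 0, 3, 11], 22), ([462, 42, 15, 41], 274), ([211, 61, 12, 16], 112), ([299, 73, 141, 55], 2508), ([507, 79, 23, 33], 242), ([323, 167, 13, 11], 67), ([316, 175, 6, 8], 31), ([327, 185, 5, 5], 17), ([241, 205, 69, 79], 1621), ([323, 204, 12, 17], 96), ([348, 216, 51, 45], 1145), ([300, 271, 42, 41], 742), ([308, 291, 6, 7], 38), ([325, 297, 6, 7], 37), ([314, 298, 6, 8], 40)]
```

Request:
{"fn": "servo_tool", "kwargs": {
  "plan": [
    {"xyz":[-4,0,0],"twist":[0,0,0],"jaw":0.4},
    {"xyz":[-8,0,0],"twist":[0,0,0],"jaw":0.4},
    {"xyz":[-12,0,0],"twist":[0,0,0],"jaw":0.4},
    {"xyz":[-16,0,0],"twist":[0,0,0],"jaw":0.4},
    {"xyz":[-20,0,0],"twist":[0,0,0],"jaw":0.4},
    {"xyz":[-24,0,0],"twist":[0,0,0],"jaw":0.4},
    {"xyz":[-28,0,0],"twist":[0,0,0],"jaw":0.4},
    {"xyz":[-32,0,0],"twist":[0,0,0],"jaw":0.4},
    {"xyz":[-36,0,0],"twist":[0,0,0],"jaw":0.4},
    {"xyz":[-36,0,0],"twist":[0,0,0],"jaw":0.4}
  ]
}}

```text
time_s: 21.42
tool_pos: [0.6663, -0.3789, 0.3933]
tool_rot: [-179.9, 0.3, 89.4]
force: [-2.7, -2.1, -1.0]
grip_width: 0.0519
grasp_force: 0.0
```

```bash
python3 - <<'E'
from m import *
from cell import env
np.set_printoptions(suppress=True)
o=env.get_obs(); print(o["time_s"],o["tool_pos"].round(3))
sc=env.read_camera("scene");tp=env.read_camera("top")
for n,k,c,pt,ps in [("lidG",'lid','green',(335,220),(327,172)),("lidO",'rlid','orange',(255,165),(318,287))]:
    for l,d,p in(("top",tp,pt),("scene",sc,ps)):
        try: print(n,l,fit([d],k,c,[p],.045))
        except Exception as e: print(n,l,e)
for d,f in((tp,"top.npz"),(sc,"scene.npz")):
    D=cv2.absdiff(cv2.GaussianBlur(d["img"],(5,5),0),cv2.GaussianBlur(np.load(f)["img"],(5,5),0)).max(2)
    n,l,s,c=cv2.connectedComponentsWithStats((D>40).astype(np.uint8))
    print(f,[(x[:4].tolist(),int(x[4])) for x in s[1:] if x[4]>15])
E
```

```text
21.4167 [ 0.666 -0.379  0.393]
lidG top [469.666 -94.07  103.522   0.014]
lidG scene [469.112 -92.415 103.299   0.123]
lidO top [670.24  141.159  11.623   0.067]
lidO scene [666.796 139.696   4.654   0.037]
top.npz [([329, 54, 311, 346], 40897), ([322, 149, 32, 32], 776), ([238, 152, 33, 31], 615), ([315, 208, 39, 29], 389), ([260, 215, 29, 37], 832), ([324, 229, 27, 10], 55), ([446, 342, 6, 7], 24), ([306, 370, 8, 7], 23), ([334, 386, 26, 14], 147)]
scene.npz [([289, 0, 7, 13], 73), ([146, 6, 58, 60], 1991), ([454, 33, 23, 36], 364), ([209, 48, 19, 21], 135), ([144, 57, 84, 53], 1549), ([252, 56, 187, 63], 2544), ([507, 80, 21, 32], 197), ([203, 93, 5, 5], 17), ([174, 109, 257, 74], 3503), ([224, 118, 39, 24], 411), ([239, 121, 9, 4], 27), ([185, 152, 9, 6], 26), ([304, 161, 47, 23], 125), ([311, 166, 33, 18], 190), ([241, 203, 38, 35], 970), ([349, 216, 49, 44], 1068), ([299, 270, 43, 32], 179), ([304, 274, 35, 20], 364), ([326, 287, 6, 6], 26), ([308, 290, 7, 7], 38), ([325, 297, 6, 6], 32), ([303, 299, 35, 13], 108), ([314, 298, 6, 6], 32)]
```

```bash
python3 -c "
from cell import env
print(env.sign_off())"
```

```text
the job is handed in; nothing more can be done
None
```

I put the green, blue and orange lids on their own containers and handed the job in at about 21 s: each stopped at its fully-home height, level, with light contact force, and comparing the camera pictures with the first ones showed no sign of anything else having moved; no verdict came back.

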